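# Lock the welding turntable with its index pin

## Task

Turn the welding turntable (its upright black post is the handle) until the hole in the faceplate's ear lies over the hole in the base's lug. Then take the round index pin (collar and tall plain cylindrical grip, no hexagon and no ring) out of the rack and push it down through both holes until its collar sits fully home on the ear, and let go.

Things in the scene. Friction and masses are not known exactly. Their poses are not given: they have to be found in the camera images.
- lug_hole (a point): Mouth centre, 52 mm above the bench, of the 28 mm vertical hole in the lug: a fixed bright steel block 60 x 60 x 52 mm beside a low turntable's round blue base (fixed to the bench, place and yaw vary). The hole goes down to the bench. The point's x axis points level to the faceplate's vertical turning axis, 125 mm away; z up.
- ear_hole (a point): Centre, on the top face, 68 mm above the bench, of the 28 mm through hole in the ear: a dark steel tab 60 mm wide, 12 mm thick, on the rim of the turntable's faceplate (192 mm across). Its x axis points to the turning axis, 125 mm away; z up. The ear passes 4 mm above the lug; it starts 0.55 to 1.1 rad counter-clockwise of the lug seen from above.
- post_top (a point): Top centre, 123 mm above the bench, of the upright black post that turns the faceplate: 22 mm round, 55 mm tall, opposite the ear, 75 mm from the turning axis, 200 mm from the ear hole. Turning takes about 2 N here; the faceplate stays where left, and has no stop at the right place (it turns 0.5 rad past). A flange 68 mm across, 16 mm high, sits in its middle.
- index_pin: Loose steel pin, 0.28 to 0.44 kg, upright in the rack. Origin: on its axis at the collar's underside; z up. Below: 20 mm round shank 55 mm long, the last 15 mm tapering to an 8 mm tip. Above: round collar 40 mm across, 6 mm thick, then a plain cylindrical grip 24 mm across, 50 mm tall (top 56 mm above the origin).
- rack: Fixed plywood rack, origin under its centre, 70 x 230 x 80 mm high, long along its y axis (within 0.25 rad of world y). Three 28 mm holes in its top at y = -75, 0, 75 mm hold, in varying order, the index pin (by its collar, origin 80 mm above the bench), a bolt with a flat hexagonal head (13 mm high) and an eye bolt with an upright ring (62 mm high).
Mind the look-alikes: they are no part of the job. What is shaped like the index_pin but brown or green is not meant.

How it is judged:
By the outcome, as a careful person would: the job done as asked, in the order asked, and still so for the second after the job is handed in, with the robot touching nothing.
It also fails if it takes over 64 s, if anything falls off the work surface, if the arm or the gripper's body presses on something with over 40 N, if the wrist force passes 120 N, or if a joint passes its speed limit or range.

## Robot

A 7-joint arm with a two-finger parallel gripper is mounted at the origin on the work surface. World frame = base frame: x ahead of the robot, y to its left, z up, the work surface at z = 0. Lengths are in mm, angles in degrees, forces in N, time in s.
With the tool pointing down it reaches from about 425 to 950 mm from the base axis. Payload 4.7 kg.
Tool frame: the origin (TCP) lies midway between the tips of the shut fingers; the grasp point (between the pads) lies 19 mm behind it; z points along the fingers, x is the direction in which the jaws open and shut, and the axes are right-handed (so a half turn about z gives the same grasp; the last joint's range is limited). The gripper opens to 85 mm and grips with 20 to 120 N. Pads are 22 mm wide; open, the fingers measure 114 mm over their backs; the gripper's body (76 mm by 85 mm) begins 54 mm behind the grasp point. The pads swing forward as they close: fully open they stand 13 mm farther back than shut.
Start: joints at [73.287, 26.849, -2.785, 87.806, 1.381, 65.374, -4.715], TCP at [175.402, -651.83, 231.335] pointing down, gripper open.
Joint ranges: [-148.3, 148.3], [-19.14, 114.17], [-79.39, 73.82], [5.75, 140.21], [-59.74, 239.74], [12.07, 113.84], [-152.46, 152.46]. Speed limits (degrees/s): [147.25, 147.25, 180, 180, 180, 180, 180].

## Interface

Orientations are given as [roll, pitch, yaw] about the fixed x, y, z axes, in that order (R = Rz(yaw) Ry(pitch) Rx(roll)).
In Python, from cell import move_to, line_to, goto_joints, set_gripper, hold, inverse_kinematics, grab_frame, MotionError, close_job, find_in, tip_of, read_t, read_joints, read_joint_vel, read_joint_efforts, read_ee_pos, read_tool_rot, read_ft_force, read_wrist_torque, read_opening gives the robot as it stands. Calls block until the motion is done:
- move_to(position, orientation): joint-space move of the TCP to a pose.
- line_to(position, rot=None, speed=150, f_stop=None): straight line of the TCP; rot=None keeps the orientation; speed is the mean speed in mm/s. With f_stop (N) it stops when the force on the tool has changed by that much, and returns True; else False.
- goto_joints(angles): joint-space move.
- set_gripper(opening, newtons=None): opening from 0.0 (shut) to 1.0 (fully open); newtons is the grip in N (None keeps the last); returns when the fingers have stopped.
- hold(seconds).
- inverse_kinematics(position, orientation): joint angles nearest the present ones, or None.
- grab_frame(name): name is "scene" or "side" or "wrist"; returns a dict with "image" (420x560x3 uint8, red, green, blue), "fx", "fy", "cx", "cy" (pixels), "T" (4x4, takes a point from camera to world coordinates). Camera axes: x right, y down, z forward; pixel columns grow to the right and rows downward; lengths in mm; the calibration is good to about 2 mm. A picture is of the moment at which its call begins. There is no depth.
A pose or a line that the arm cannot do raises MotionError and nothing moves.
- close_job(): hands the job in, once; it reports no verdict.
Trained networks look in a picture, given as the dict that the camera call returned (one of the last four; its "shot" number tells which), for a name from the list of things; names that differ only in an ending like _2 or _b are one class to them, and where a whole thing is asked for, a point or a joint stands for the part that bears it (a point fixed in the world has none). Each returns a list of dicts, best first, with "score" (0 to 1); they miss things now and then, are a little off and sometimes report something else, mostly with a low value. They report only what shows in the picture. A call takes as long as a camera call. They do not tell look-alikes from the thing itself.
- find_in(picture, name): "extent" ([centre column, centre row, width, height] in pixels, round what is visible of it).
- tip_of(picture, name): "position" ([column, row] in pixels: a listed point, or the origin of a listed thing).
Readings, each from a call of its own:
- read_t(): time.
- read_joints(): joint angles.
- read_joint_vel(): joint speeds.
- read_joint_efforts(): joint torques, N m.
- read_ee_pos(): TCP position.
- read_tool_rot(): TCP orientation.
- read_ft_force(): force on the tool from outside, world axes, zero at the start.
- read_wrist_torque(): the same for the moment, N m.
- read_opening(): opening from 0.0 (shut) to 1.0 (fully open).
Only numpy, scipy, OpenCV 4.12 (cv2) and the standard library are available. Lean on these libraries where they do the work, as an engineer would, in place of code of your own. Each camera call takes 0.05 s, during which the arm holds its last target.

## Working session

There is one attempt and no reset: what is moved stays moved. The work goes in short steps, each a Python script; the robot and the scene stay as the last script left them, time stands still between calls to the robot, and variables do not carry over. Pictures are saved under pics/ and viewed, and the job is handed in when it is done.

```bash
mkdir -p pics; ls; cat > h.py <<'E'
import numpy as np, cv2
from cell import *
def save(f,name): cv2.imwrite('pics/'+name,f['image'][:,:,::-1])
def ray(f,uv):
    d=np.array([(uv[0]-f['cx'])/f['fx'],(uv[1]-f['cy'])/f['fy'],1.]); T=np.array(f['T']); return T[:3,3],T[:3,:3]@d
def atz(f,uv,z):
    o,d=ray(f,uv); return o+d*(z-o[2])/d[2]
def proj(f,p):
    T=np.array(f['T']); q=T[:3,:3].T@(np.array(p,float)-T[:3,3]); return np.array([f['fx']*q[0]/q[2]+f['cx'],f['fy']*q[1]/q[2]+f['cy']])
E
python3 - <<'E'
from h import *
for n in ['scene','side']:
    f=grab_frame(n); save(f,n+'0.png'); print(n,np.array(f['T']).round(2).tolist(),f['fx'])
    for nm,z in [('lug_hole',52),('ear_hole',68),('post_top',123),('index_pin',80),('rack',0)]:
        for r in tip_of(f,nm)[:4]: print(nm,round(r['score'],2),np.round(r['position'],1),atz(f,r['position'],z).round(0))
print(read_t())
E
```

```text
pics
scene [[-0.08, 0.49, -0.87, 1467.6], [1.0, 0.04, -0.08, 139.8], [-0.0, -0.87, -0.49, 624.99], [0.0, 0.0, 0.0, 1.0]] 507.5815924065666
lug_hole 0.89 [188.9 203.5] [ 461. -153.   52.]
lug_hole 0.17 [345.1 208. ] [454. 207.  52.]
ear_hole 0.56 [160. 199.] [ 474. -216.   68.]
post_top 0.62 [166.1 223.7] [ 667. -141.  123.]
index_pin 0.68 [295.1 230.8] [604. 101.  80.]
index_pin 0.68 [347.  243.6] [643. 203.  80.]
index_pin 0.63 [346.5 209.9] [511. 207.  80.]
index_pin 0.6 [302.6 215.7] [543. 114.  80.]
rack 0.77 [372.5 237.9] [494. 271.   0.]
side [[0.89, -0.29, 0.35, 239.5], [-0.45, -0.56, 0.7, -588.75], [-0.01, -0.78, -0.63, 703.91], [0.0, 0.0, 0.0, 1.0]] 543.5106454611384
lug_hole 0.68 [293.3 348.2] [ 471. -150.   52.]
ear_hole 0.9 [323.9 380. ] [ 477. -226.   68.]
post_top 0.56 [405.6 268.2] [ 665. -144.  123.]
index_pin 0.93 [228.  194.4] [516. 208.  80.]
index_pin 0.89 [279.8 192.3] [607. 168.  80.]
index_pin 0.78 [232.  243.9] [468.  73.  80.]
index_pin 0.72 [273.5 227.7] [550.  79.  80.]
rack 0.85 [205.4 211.6] [487. 276.   0.]
0.6
```

View pics/scene0.png

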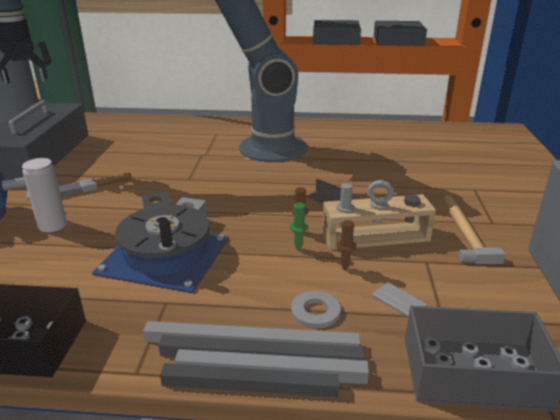

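View pics/side0.png

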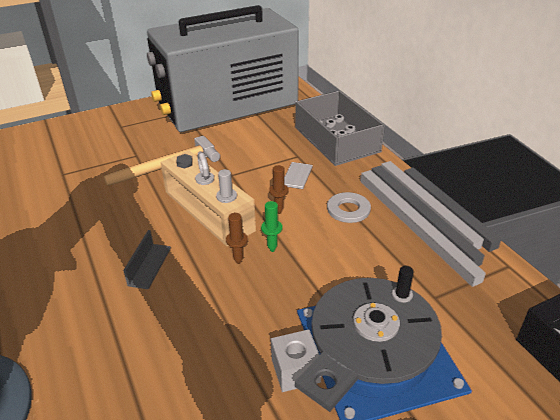

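The index pin candidates are: the steel pin at scene (346,200)/side (228,190), green at scene (299,226)/side (272,228), browns at scene (347,243), (300,200)/side (237,240), (279,190), plus the hex-head bolt and ring bolt at side (184,160) and (205,168). By the description, the grey plain cylinder in the rack's near hole, side (228,190), is the one. Next I'll take close-ups with the wrist camera.

```bash
python3 - <<'E'
from h import *
s=grab_frame('side'); c=s['image'][130:260,150:310]; cv2.imwrite('pics/crop.png',cv2.resize(c[:,:,::-1],None,fx=4,fy=4,interpolation=cv2.INTER_CUBIC))
print(read_tool_rot())
line_to([175,-651,330])
for k,p in enumerate([[560,-170,350],[520,200,350]]):
    move_to(p,[180,0,0]); print(read_joints().round(0) if hasattr(read_joints(),'round') else read_joints())
    f=grab_frame('wrist'); save(f,'w%d.png'%k); print(np.array(f['T']).round(2).tolist())
    for nm,z in ([('lug_hole',52),('ear_hole',68),('post_top',123)] if k==0 else [('index_pin',80),('rack',0)]):
        for r in tip_of(f,nm)[:4]: print(nm,round(r['score'],2),np.round(r['position'],1),atz(f,r['position'],z).round(1))
print(read_t())
E
```

```text
[-1.79997009e+02 -4.33488629e-03 -7.49403999e+01]
[ 41.  18. -37.  89.  11.  77.   3.]
[[1.0, -0.0, -0.0, 559.66], [-0.0, -0.95, -0.33, -87.34], [0.0, 0.33, -0.95, 492.74], [0.0, 0.0, 0.0, 1.0]]
lug_hole 0.56 [215.5 153.3] [ 469.3 -156.    52. ]
ear_hole 0.91 [221.9 204.9] [ 476.5 -226.5   68. ]
post_top 0.74 [368.9 153.6] [ 663.3 -145.8  123. ]
[ 14.  17. -50.  92.  14.  77. -38.]
[[1.0, -0.0, 0.0, 520.79], [-0.0, -0.95, -0.33, 282.85], [0.0, 0.33, -0.95, 492.76], [0.0, 0.0, 0.0, 1.0]]
index_pin 0.9 [257.6 226.3] [488.7 115.5  80. ]
index_pin 0.89 [305.9 226.7] [556.9 114.7  80. ]
index_pin 0.81 [349.6 158. ] [611.9 211.8  80. ]
index_pin 0.6 [269.4 163.6] [506.6 204.7  80. ]
rack 0.81 [256.2 103.9] [485.5 278.7   0. ]
5.4083
```

View pics/crop.png

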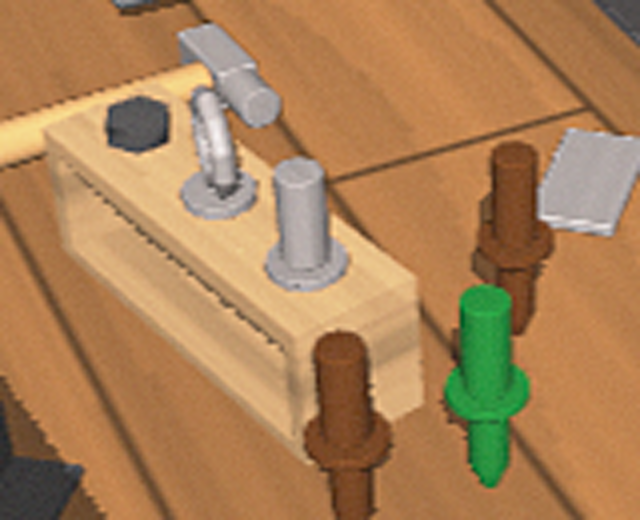

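View pics/w0.png

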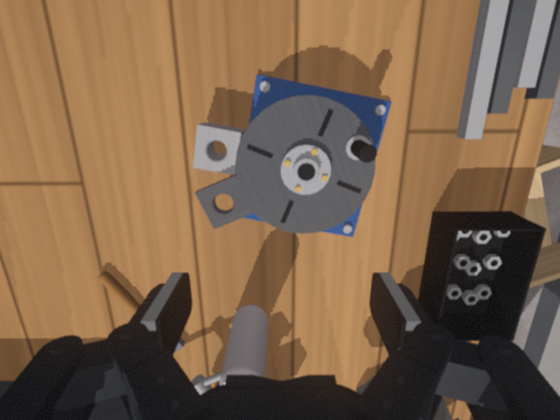

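View pics/w1.png

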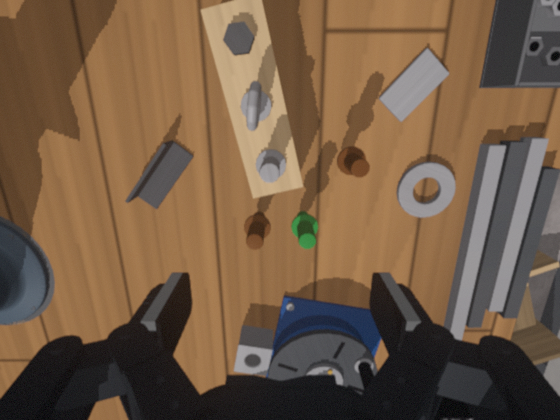

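The crop confirms the choice: a grey plain cylinder on a round collar in the rack hole at wrist w1 (270,160), beside the ring bolt (255,105) and hex bolt (239,38). In w0 the lug hole is near (217,149), the ear hole (223,202), the axis (305,171) and the post top (369,153). Now I'll refine these by pixel fits.

```bash
cat >> h.py <<'E'
from scipy.optimize import least_squares
def fit_table(obs):
    # obs: list of (frame, name, uv, weight)
    def pts(p):
        a=p[:2]; e=lambda r,t,z: np.array([a[0]+r*np.cos(t),a[1]+r*np.sin(t),z])
        return dict(lug=e(125,p[2],52),ear=e(125,p[3],68),post=e(75,p[3]+np.pi,123),ax=e(0,0,84),face=e(0,0,68))
    def res(p):
        P=pts(p); return np.concatenate([w*(proj(f,P[n])-uv) for f,n,uv,w in obs])
    s=least_squares(res,[594,-172,2.98,3.53],loss='soft_l1'); return s.x,pts(s.x),res(s.x).reshape(-1,2)
E
python3 - <<'E'
from h import *
a=cv2.imread('pics/w0.png')[90:250,180:400]; cv2.imwrite('pics/w0c.png',cv2.resize(a,None,fx=3.6,fy=3.6,interpolation=cv2.INTER_CUBIC))
a=cv2.imread('pics/side0.png')[255:415,265:465]; cv2.imwrite('pics/s0c.png',cv2.resize(a,None,fx=3.6,fy=3.6,interpolation=cv2.INTER_CUBIC))
E
```

```text
(no output)
```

View pics/w0c.png

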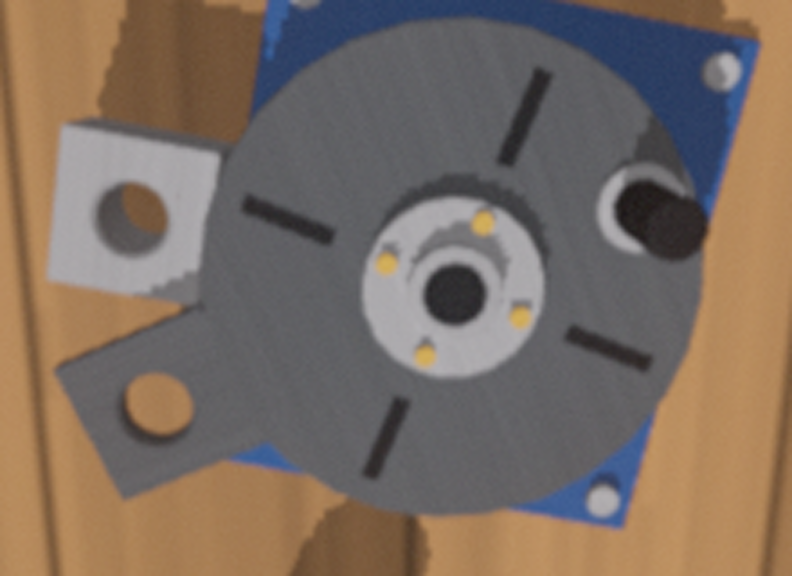

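View pics/s0c.png

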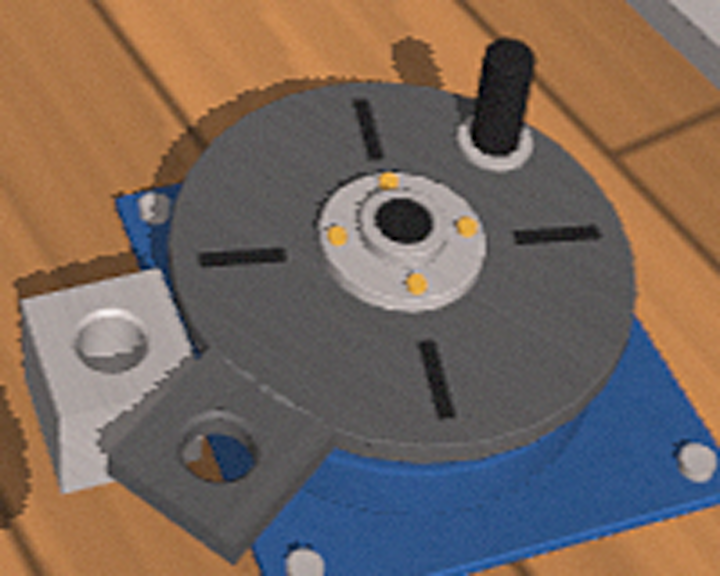

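```bash
cat > tune.py <<'E'
from h import *
f=grab_frame('wrist'); s=grab_frame('side')
E
python3 - <<'E'
from h import *
f=dict(fx=0); s=grab_frame('side'); w=grab_frame('wrist')
w=dict(w); 
T=np.array([[1.0,0,0,559.66],[0,-0.9455,-0.3256,-87.34],[0,0.3256,-0.9455,492.74],[0,0,0,1]])
print(np.array(w['T'])[:3,:3]); 
T[:3,:3]=np.array(w['T'])[:3,:3]; w['T']=T
A=[(w,'lug',(216.1,150.8),1),(w,'ear',(223.6,203.6),1),(w,'post',(367.5,153.3),1),(w,'ax',(306,169.7),1)]
B=[(s,'lug',(296.1,350),1),(s,'ear',(325.3,378.6),1),(s,'post',(407.2,269.4),1),(s,'ax',(377,320.6),1)]
for o in (A,B,A+B):
    x,P,r=fit_table(o); print(x.round(3),{k:v.round(1).tolist() for k,v in P.items()}); print(r.round(1).tolist())
E
```

```text
[[ 9.99997382e-01 -2.27980502e-03  1.97988592e-04]
 [-2.09048703e-03 -9.45287691e-01 -3.26231223e-01]
 [ 9.30899757e-04  3.26229954e-01 -9.45289982e-01]]
[ 593.495 -174.445    2.965    3.552] {'lug': [470.4, -152.5, 52.0], 'ear': [478.9, -224.3, 68.0], 'post': [662.3, -144.6, 123.0], 'ax': [593.5, -174.4, 84.0], 'face': [593.5, -174.4, 68.0]}
[[-0.1, -0.0], [-0.3, -0.1], [0.4, -0.6], [-0.1, 1.3]]
[ 595.267 -177.285    2.958    3.535] {'lug': [472.4, -154.4, 52.0], 'ear': [479.8, -225.3, 68.0], 'post': [664.5, -148.5, 123.0], 'ax': [595.3, -177.3, 84.0], 'face': [595.3, -177.3, 68.0]}
[[-0.2, 0.1], [-0.1, 0.3], [0.0, 0.6], [0.2, -4.1]]
[ 594.26  -175.522    2.962    3.547] {'lug': [471.3, -153.2, 52.0], 'ear': [479.4, -224.8, 68.0], 'post': [663.2, -145.9, 123.0], 'ax': [594.3, -175.5, 84.0], 'face': [594.3, -175.5, 68.0]}
[[0.6, 0.5], [0.1, 0.3], [1.1, 0.6], [0.5, 2.1], [-1.3, -0.3], [-0.5, 0.2], [-1.7, -0.2], [-1.0, -4.6]]
```

```bash
python3 - <<'E'
from h import *
ax=np.array([594.3,-175.5]); a0=0.405; 
def pose(a,z=92): return [ax[0]+75*np.cos(a),ax[1]+75*np.sin(a),z],[180,0,np.degrees(a)-90]
for a in (a0,a0-.3,a0-.585): print(inverse_kinematics(*pose(a)))
p,r=pose(a0)
move_to([p[0],p[1],230],r); set_gripper(0.65,20)
print(line_to([p[0],p[1],92],speed=120,f_stop=8), read_ee_pos())
set_gripper(0.0,20); print(read_opening(),read_ft_force())
f=grab_frame('side'); save(f,'g1.png')
print(read_t())
E
```

```text
[ 26.31234556  37.43060214 -25.91879751  93.23410848  19.22120913
  53.80091483 -73.22026239]
[ 26.0212796   37.7707021  -23.18142124  91.76296011  17.32813229
  54.04828707 -87.0434805 ]
[  25.90017619   37.69933301  -20.44503035   91.1613232    15.32555338
   53.9199111  -100.01522285]
False [ 663.97346145 -145.95935756   93.03855423]
0.25339986909270495 [-0.88332623  0.81335356  3.20951548]
9.1167
```

View pics/g1.png

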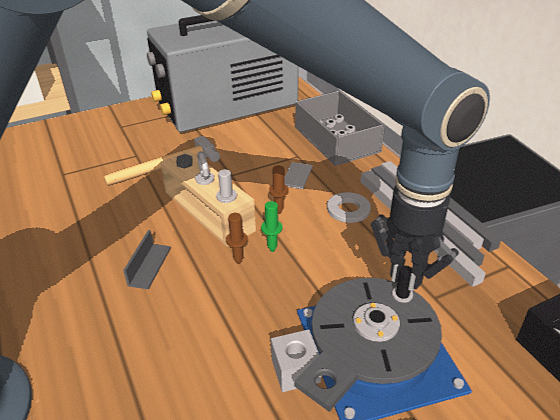

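The post is gripped at (404,280), with the opening at 21.5 mm against its 22 mm diameter. Now I'll turn it clockwise along the arc.

```bash
python3 - <<'E'
from h import *
ax=np.array([594.3,-175.5]); a0=0.405; a1=2.962-np.pi
for a in np.linspace(a0,a1,7)[1:]:
    line_to([ax[0]+75*np.cos(a),ax[1]+75*np.sin(a),92],[180,0,np.degrees(a)-90],speed=60)
    print(np.round(read_ft_force(),1))
print(read_ee_pos())
for n in ('side','scene'):
    s=grab_frame(n); save(s,n+'2.png'); 
    for q in ('ear_hole','lug_hole'):
        for r in tip_of(s,q)[:2]: print(n,q,r['score'],r['position'],atz(s,r['position'],68 if q[0]=='e' else 52))
    if n=='side':
        cv2.imwrite('pics/s2c.png',cv2.resize(s['image'][300:420,250:420,::-1],None,fx=4.5,fy=4.5,interpolation=cv2.INTER_CUBIC))
    print('expect',n,proj(s,[471.3,-153.2,68]))
print(read_t())
E
```

```text
[-1.   0.7  4.6]
[-0.7  0.5  5.1]
[-1.   0.2  4.5]
[0.4 0.2 5.7]
[0.  0.4 5.2]
[-0.4 -0.1  5. ]
[ 668.61153279 -188.94231887   92.52437724]
side ear_hole 0.63 [298.0, 344.9] [ 473.5372827  -158.48810236   68.        ]
side lug_hole 0.72 [291.5, 350.2] [ 466.55422225 -151.71207199   52.        ]
expect side [294.90652471 342.81535358]
scene ear_hole 0.7 [187.4, 198.6] [ 466.77615235 -153.39258533   68.        ]
scene lug_hole 0.65 [185.8, 203.8] [ 463.06703021 -159.52452145   52.        ]
expect scene [187.01194618 199.54833587]
11.0667
```

View pics/s2c.png

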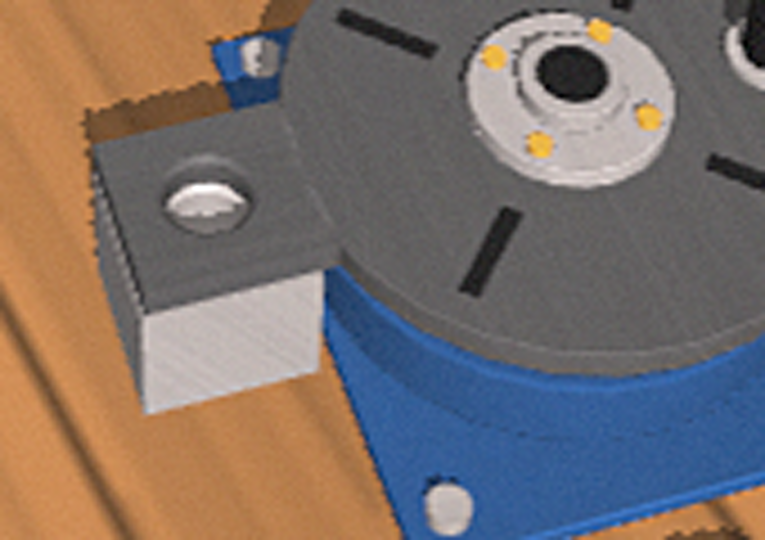

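The ear now sits squarely over the lug, with its hole centred at side (296.0,343.6) against an expected (296.2,343.1). I'll let go, check from above, then view the pin.

```bash
python3 - <<'E'
from h import *
set_gripper(0.6)
p=list(read_ee_pos()); line_to([p[0],p[1],230],speed=200)
move_to([480,-120,250],[180,0,-90]); 
import pickle
f=grab_frame('wrist'); save(f,'w3.png')
move_to([560,200,270],[180,0,-90])
g=grab_frame('wrist'); save(g,'w4.png'); pickle.dump((f,g),open('fg.pkl','wb'))
print(np.array(f['T']).round(1)[:3,3],np.array(g['T'])[:3,3].round(1),read_t())
print('exp ear',proj(f,[471.3,-153.2,68]),'lug',proj(f,[471.3,-153.2,52]))
for r in tip_of(g,'index_pin')[:4]: print(r['score'],r['position'],atz(g,r['position'],80))
for r in tip_of(f,'ear_hole')[:2]: print(r['score'],r['position'],atz(f,r['position'],68))
E
```

```text
[ 564.5 -120.3  393. ] [644.4 198.4 412.5] 14.475
exp ear [310.99148341 193.93606803] lug [309.67252781 189.99460234]
0.84 [273.7, 124.3] [622.43979396 204.71555149  80.        ]
0.76 [359.9, 184.4] [559.01730045 111.59460872  80.        ]
0.68 [275.6, 224.7] [512.20911679 203.5793232   80.        ]
0.59 [308.5, 194.2] [ 471.00776177 -150.53605365   68.        ]
```

View pics/w3.png

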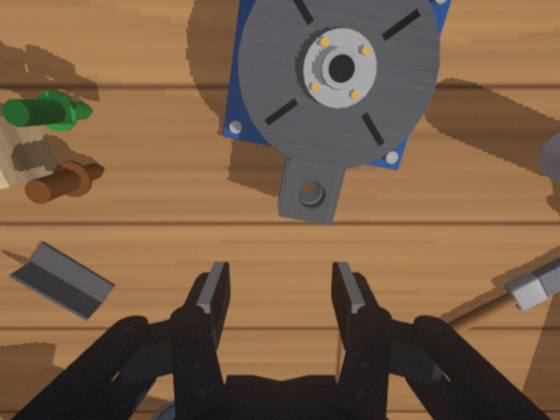

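View pics/w4.png

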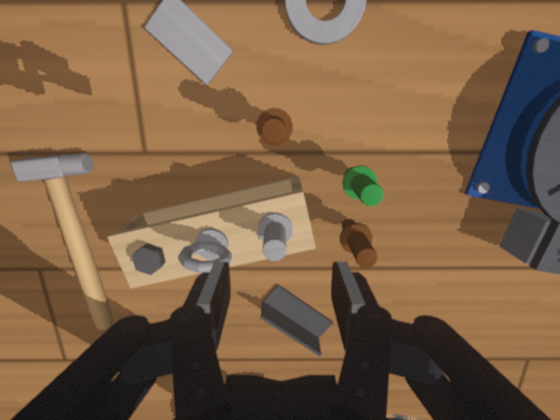

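```bash
python3 - <<'E'
import cv2
a=cv2.imread('pics/w3.png')[140:240,260:370]; a=cv2.resize(a,None,fx=5,fy=5,interpolation=cv2.INTER_CUBIC); cv2.imwrite('pics/w3c.png',a)
a=cv2.imread('pics/w4.png')[180:290,230:340]; a=cv2.resize(a,None,fx=5,fy=5,interpolation=cv2.INTER_CUBIC); cv2.imwrite('pics/w4c.png',a)
E
```

```text
(no output)
```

View pics/w3c.png

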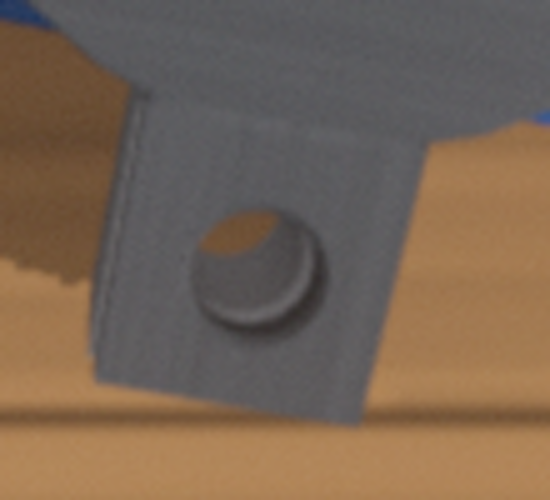

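View pics/w4c.png

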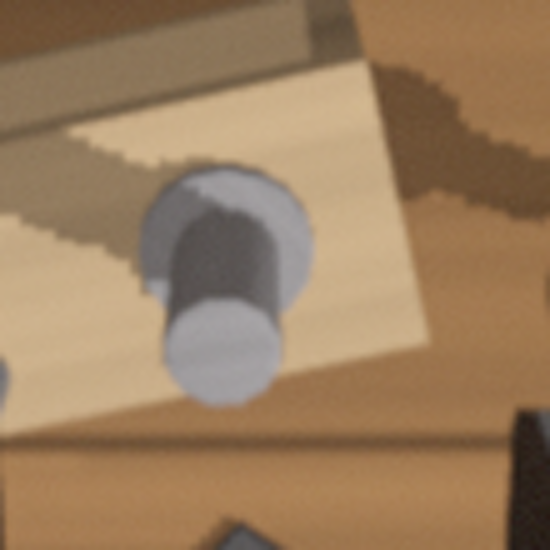

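```bash
python3 - <<'E'
from h import *
import pickle
f,g=pickle.load(open('fg.pkl','rb'))
print('ear',atz(f,(312,194.8),68)); print('top',atz(g,(274.6,250.2),136)); print('collar',atz(g,(275.2,229),86))
s=grab_frame('side'); save(s,'s4.png'); cv2.imwrite('pics/s4c.png',cv2.resize(s['image'][150:260,150:300,::-1],None,fx=5,fy=5,interpolation=cv2.INTER_CUBIC))
for r in tip_of(s,'index_pin')[:3]: print(r, atz(s,r['position'],80))
E
```

```text
ear [ 470.33556248 -154.31242171   68.        ]
top [507.84214275 203.88114406 136.        ]
collar [509.41852337 203.97252632  86.        ]
{'position': [270.2, 229.7], 'score': 0.98} [542.45583605  76.39682912  80.        ]
{'position': [225.1, 198.2], 'score': 0.9} [506.18899078 198.84680059  80.        ]
{'position': [277.7, 189.8], 'score': 0.75} [606.87823209 176.93427472  80.        ]
```

View pics/s4c.png

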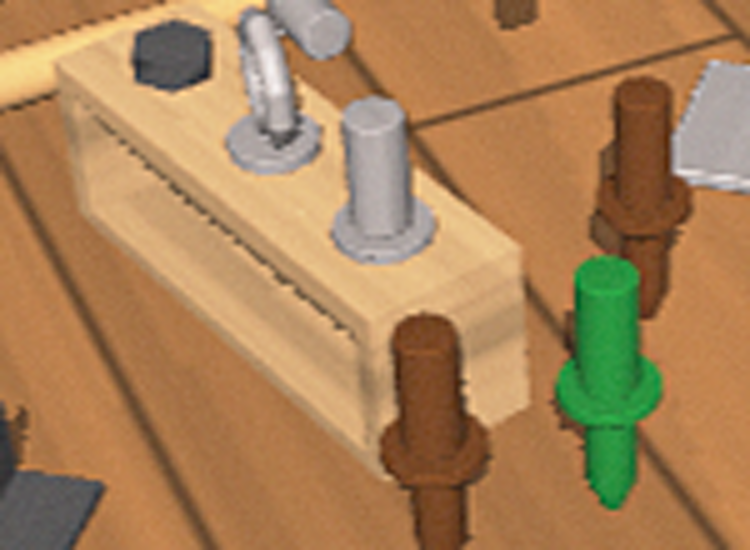

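The ear hole is at (470.3,-154.3) by wrist camera, agreeing with the lug to about 2 mm. The pin's grip and collar agree on about (509,204), its x and y being within 2 mm of each other. Now I'll grasp it.

```bash
python3 - <<'E'
from h import *
r=[180,0,14]
move_to([509,204,230],r)
set_gripper(0.65,60)
print(line_to([509,204,95],speed=120,f_stop=8),read_ee_pos())
set_gripper(0.0,60); print(read_opening()*85,np.round(read_ft_force(),1))
s=grab_frame('side'); save(s,'s5.png')
print(line_to([509,204,250],speed=120),read_opening()*85,np.round(read_ft_force(),1))
s=grab_frame('side'); save(s,'s6.png'); print(read_t())
E
```

```text
False [509.51023809 204.39834577  95.76953544]
22.40377425730759 [-1.6 -1.4  6.3]
False 22.690088644628254 [ 0.5 -0.7 -4.4]
19.5333
```

View pics/s6.png

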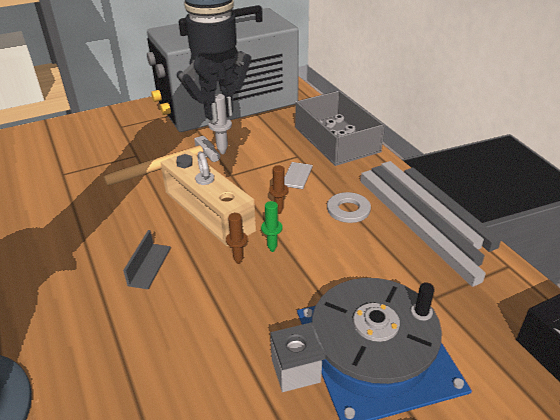

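The pin is out of the rack, upright in the fingers at (221,125), with the rack hole empty at (227,198). Next I'll bring it over the ear and check the tip.

```bash
python3 - <<'E'
from h import *
r=[180,0,14]; h=(471,-154)
move_to([*h,250],r); line_to([*h,160],r,speed=150)
hold(0.3); e=np.array(read_ee_pos()); print(e,read_opening()*85)
for n,(a,b,c,d) in dict(side=(240,400,220,400),scene=(120,240,110,260)).items():
    s=grab_frame(n); save(s,n+'7.png'); k=720/(d-c)
    cv2.imwrite('pics/%s7c.png'%n,cv2.resize(s['image'][a:b,c:d,::-1],None,fx=k,fy=k,interpolation=cv2.INTER_CUBIC))
    for z in (-15,-70): 
        q=proj(s,[e[0],e[1],e[2]+z]); print(n,z,q,(q-[c,a])*k)
    q=proj(s,[*h,68]); print(n,'hole',q,(q-[c,a])*k)
print(read_t())
E
```

```text
[ 471.3722333  -154.18590781  160.64290519] 22.641299606321855
side -15 [295.55004776 307.07817888] [302.20019102 268.31271551]
side -70 [295.347561   333.20489776] [301.39024398 372.81959103]
side hole [294.98029136 343.29428575] [299.92116544 413.17714298]
scene -15 [183.39201361 168.74837747] [352.28166532 233.99221188]
scene -70 [185.6723913  190.77617073] [363.22747823 339.72561949]
scene hole [186.69928546 199.47227661] [368.15657023 381.46692773]
22.0333
```

View pics/side7c.png

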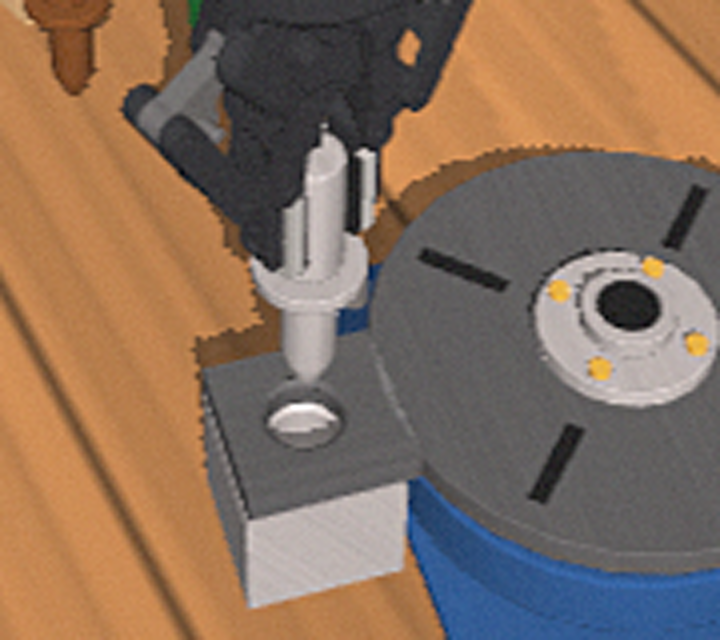

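View pics/scene7c.png

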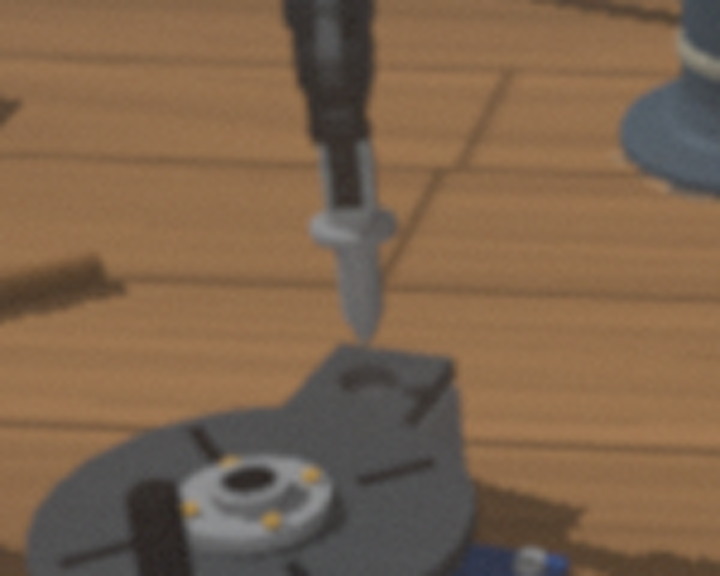

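The tip hangs centred over the ear hole (side crop: tip 308,378, hole 305,417), so I'll insert it now.

```bash
python3 - <<'E'
from h import *
h=(471,-153.5)
for z in (130,110,95,86):
    st=line_to([*h,z],[180,0,14],speed=50,f_stop=15); print(z,st,np.round(read_ee_pos(),1),np.round(read_ft_force(),1),read_opening()*85)
    if st: break
s=grab_frame('side'); cv2.imwrite('pics/side8c.png',cv2.resize(s['image'][240:400,220:400,::-1],None,fx=4,fy=4,interpolation=cv2.INTER_CUBIC))
print(read_t())
E
```

```text
130 False [ 471.2 -153.4  130. ] [ 0.4  0.9 -4.2] 22.552015974433683
110 False [ 471.  -153.4  109.8] [ 0.2 -0.5 -3.8] 22.848115438013558
95 False [ 470.8 -153.4   94.7] [-0.1  0.2 -3.8] 22.90006245270133
86 False [ 470.7 -153.4   85.6] [-0.4  0.  -3.4] 22.274850544182115
24.1667
```

View pics/side8c.png

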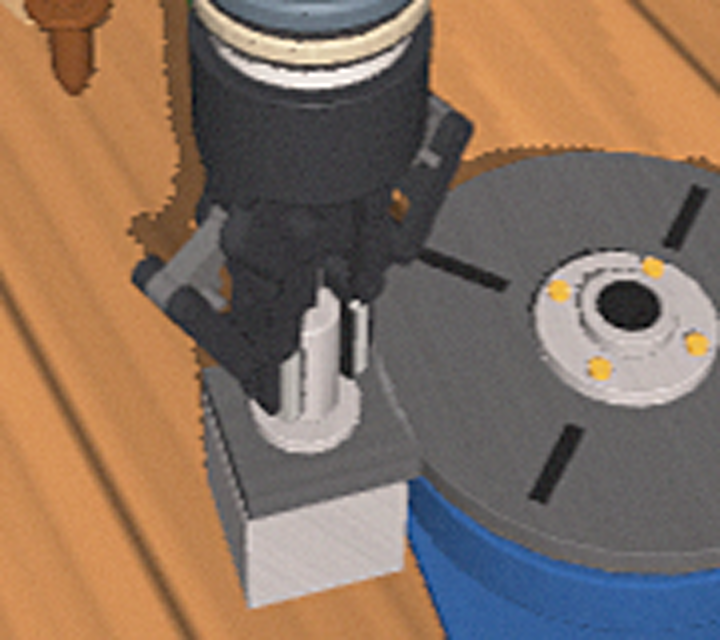

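It went in with no contact force. I'll press gently to seat it, then release.

```bash
python3 - <<'E'
from h import *
h=(471,-153.5)
st=line_to([*h,78],[180,0,14],speed=20,f_stop=12); print(st,np.round(read_ee_pos(),1),np.round(read_ft_force(),1))
set_gripper(0.5); hold(0.2); p=read_ee_pos()
line_to([p[0],p[1],240],speed=100)
line_to([570,100,330],speed=250); hold(0.3)
for n,(a,b,c,d) in dict(side=(240,400,220,400),scene=(120,280,100,280)).items():
    s=grab_frame(n); k=4
    cv2.imwrite('pics/%s9c.png'%n,cv2.resize(s['image'][a:b,c:d,::-1],None,fx=k,fy=k,interpolation=cv2.INTER_CUBIC))
    print(n,[((proj(s,[471,-153.5,z])-[c,a])*k).round(0).tolist() for z in (68,74,124)])
    for r in tip_of(s,'index_pin')[:4]: print(r,atz(s,r['position'],68).round(1))
print(np.round(read_ft_force(),1),read_t())
E
```

```text
True [ 471.5 -153.5   83.6] [-1.  -0.   5.2]
side [[299.0, 412.0], [299.0, 402.0], [300.0, 310.0]]
{'position': [233.8, 241.3], 'score': 0.63} [477.9  90.3  68. ]
{'position': [297.5, 343.0], 'score': 0.61} [ 474.5 -155.2   68. ]
{'position': [269.8, 229.8], 'score': 0.58} [547.5  89.3  68. ]
{'position': [276.8, 192.2], 'score': 0.56} [608.9 185.3  68. ]
scene [[348.0, 318.0], [347.0, 309.0], [339.0, 230.0]]
{'position': [347.2, 246.1], 'score': 0.97} [633.2 204.8  68. ]
{'position': [185.1, 200.2], 'score': 0.72} [ 474.7 -156.8   68. ]
{'position': [296.3, 228.4], 'score': 0.66} [575.8 102.2  68. ]
{'position': [301.5, 213.5], 'score': 0.61} [513.9 110.3  68. ]
[ 0.4 -0.4 -0.6] 28.5083
```

View pics/side9c.png

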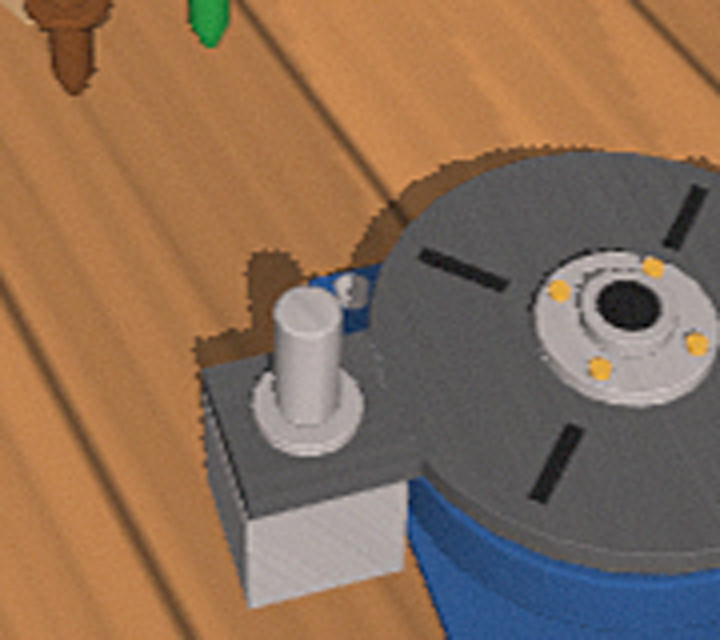

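View pics/scene9c.png

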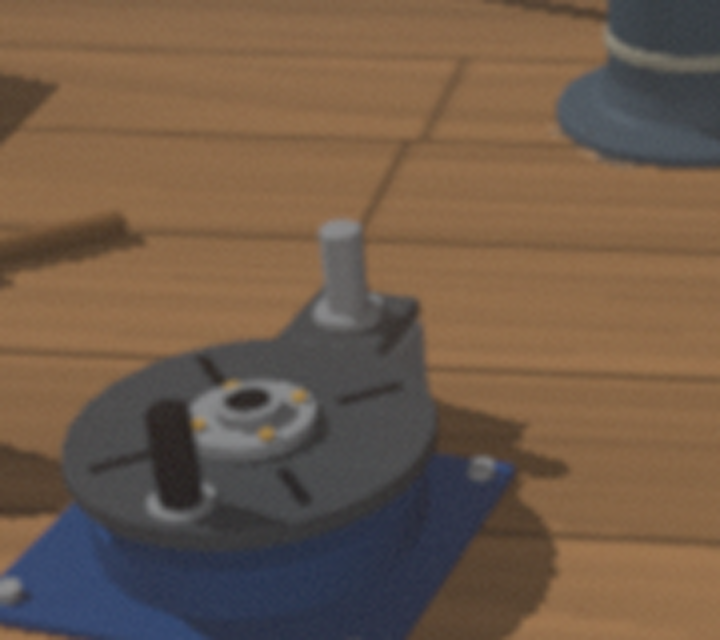

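The pin stands upright with its collar flat on the ear in both views. Its grip top is at scene crop (341,230) against a predicted (339,230), and it's clear of the gripper, so I'm handing in.

```bash
python3 -c "
from cell import *
close_job(); print('ok')"
```

```text
the job is handed in; nothing more can be done
ok
```

The job is done and handed in at about 28.5 s on the robot's clock. I turned the turntable by its post about 0.585 rad clockwise. Then I took the grey index pin from the rack, lowered it through the ear and lug holes, pressed it home and let go.

**Checks that agreed:**
- **Hole alignment:** the wrist camera put the ear hole within about 1 to 2 mm of the lug position I had fitted.
- **Insertion:** the pin went in with no noticeable contact force. It stopped on contact at TCP z 83.6, where 83 to 84 was expected with the collar on the ear.
- **Final pictures:** the side and scene views show the pin upright with its collar flat on the ear and the gripper clear. The wrist force was near zero.

**Checks that disagreed:**
- **Scene camera:** before insertion it suggested the ear hole might be up to about 3 mm off the pin sideways. The side camera did not show this, and it caused no trouble.
- **Turning-axis fit:** the flange centre missed by about 4.6 px in the side view, because I read that point roughly.

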